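Stack the drying frames over the carved blocks

TASK

Put the carved rosette block that lies on the bench into the empty half of the drying frame screwed to the bench, carved face up on its slats. Then carry the loose frame over by its carrying bar and stack it on top: lower it, without letting it drop, so that all four post feet go into the sockets of the frame below and it sits fully home and level. Let go, and leave the other block and everything else on the bench where they are.

Things in the scene. Friction and masses are not known exactly. Their poses are not given: they have to be found in the camera images.
- base_frame: Lower drying frame of light wood, screwed to the bench (cannot move), 244 mm along x, 174 along y. Corner posts 34 mm square, 100 tall; 14 mm rails between them, tops at 76 mm. Slatted deck inside, top at 52 mm. A carrying bar along y (18 mm wide, top at 112 mm) crosses the middle and parts it into two bays. Origin: middle of the frame at bench height; z up, x along its long side.
- base_empty_bay (a point): Centre of the base frame's empty bay (53 mm to the -x side of its middle), on top of the slats, 52 mm above the bench. The bay is clear for 89 mm along x and 126 mm along y; the posts take 10 mm off its two outer corners. Axes as the base frame's.
- base_socket (a point): One of the base frame's four like sockets, in the tops of its posts at x = +-105, y = +-70 mm from its middle: this is the (+, +) one, centre of its mouth, 100 mm above the bench. A round blind hole 22 mm in diameter, 18 mm deep.
- top_frame_bar (a point): Loose upper frame, shaped like the lower, 0.5 to 0.75 kg, standing level on the bench. Point: centre of its carrying bar, over the middle of the frame, 115 mm above the tips of its feet. The bar runs along y, 18 mm wide (x), 26 high, 126 long, open all round (34 mm down to the slats). Same when turned half round. Stacked, the point is 199 mm above the base frame's origin. x: long side.
- top_frame_foot (a point): One of the loose frame's four like feet, under its posts at x = +-105, y = +-70 mm from its middle: this is the (+, +) one, centre of its tip. A round taper 16 mm long, 12 mm in diameter at the tip, 18 mm at the post's shoulder. Stacked, the shoulders rest on the post tops below.
- block_center (a point): The carved block to be put in: a dark wood rosette block, 50 mm square, 32 mm tall over all (plain sides 24 mm high, rosette carved in relief on the upper face), 0.05 to 0.1 kg, lying flat on the bench, carved face up. The point is its centre, half-way up (16 mm); z up, x and y square to its sides.
- partner_center (a point): The like block that already stands in the +x bay of the base frame (same size); leave it there. Its centre, half-way up.
- wax_tin: Round metal tin, 65 mm diameter, 44 mm tall; bystander. Origin under its centre.
- offcut: Plain stepped wood offcut, 78 x 42 x 30 mm; bystander. Origin on its underside.
- mallet: Round carver's mallet standing on its head, handle up, 84 mm diameter, 240 mm tall; bystander. Origin under its head.
- chisel: Carving chisel with dark wood handle, 235 mm long, 31 mm thick, lying flat; bystander. Origin at the ferrule, on the bench; x points to the edge.
- gouge: Narrow gouge of the same make, 235 mm long; bystander. Origin at the ferrule, on the bench; x points to the edge.
- oilstone: Sharpening stone in a wooden holder, 150 x 50 x 28 mm; bystander. Origin under its centre.
- oil_bottle: Brown glass oil bottle, 60 mm diameter, 148 mm tall; bystander. Origin under its centre.
Not all that is in view belongs to the job. Leave any red look-alike of the part that bears block_center alone.

How it is judged:
On the way, in this order (a step that is already met when the one before it is completed fails the run):
1. the block stands on the slats of the base frame, carved face up, let go and at rest (x of block_center in the frame of base_frame between -0.098 and 0 m and y of block_center in the frame of base_frame between -0.063 and 0.063 m and z of block_center in the frame of base_frame between 0.062 and 0.074 m and angle between block_center's own z axis and vertical below 0.1 rad and contact force between block and the fingers below 0.1 N and linear speed of block below 0.02 m/s), for 0.2 s.
2. the loose frame sits with its four feet home in the sockets, let go and at rest (horizontal distance between top_frame_bar and base_frame below 0.005 m and angle between the x axis of top_frame_bar and the x axis of base_frame, either way round below 0.05 rad and z of top_frame_bar in the frame of base_frame between 0.1955 and 0.2025 m and angle between top_frame_bar's own z axis and vertical below 0.025 rad and contact force between top_frame and the fingers below 0.1 N and linear speed of top_frame below 0.02 m/s), for 0.2 s.
At the end, for the whole second after the job is handed in: Block on the slats of the base frame's empty bay, carved face up within 0.1 rad. Upper frame on the base frame: centred within 5 mm, bar centre 195.5 to 202.5 mm up, parallel within 0.05 rad (either way round), level within 0.025 rad. Both let go, at rest. Other block within 30 mm of its place (all of step 1 and all of step 2 and distance of partner_center from where it was at the start of the episode below 0.03 m); the robot touches nothing.
It fails at once if the block already in the base frame is shifted by more than 30 mm (distance of partner_center from where it was at the start of the episode above 0.03 m).
It fails at once if a bystander on the bench is shifted by more than 50 mm (distance of any of wax_tin, offcut, mallet, chisel, gouge, oilstone, oil_bottle from where it was at the start of the episode above 0.05 m).
It fails at once if the loose frame is let fall (moves faster than 0.35 m/s with no finger touching it) (contact force between top_frame and the fingers below 0.1 N and linear speed of top_frame above 0.35 m/s).
It also fails if it takes over 51 s, if anything falls off the work surface, if the arm or the gripper's body presses on something with over 40 N, if the wrist force passes 120 N, or if a joint passes its speed limit or range.

ROBOT

A 6-joint arm with a two-finger parallel gripper is mounted at the origin on the work surface. World frame = base frame: x ahead of the robot, y to its left, z up, the work surface at z = 0. Lengths are in m, angles in rad, forces in N, time in s.
With the tool pointing down it reaches from about 0.3 to 0.775 m from the base axis. Payload 14.6 kg.
Tool frame: the origin (TCP) lies at the very end of the fingers, on their centre line; the grasp point (between the pads) lies 19 mm behind it; z points along the fingers, y is the direction in which the jaws open and shut (so a half turn about z gives the same grasp; the last joint's range is limited). The gripper opens to 94 mm and grips with 3 to 60 N. Pads are 16 mm wide; open, the fingers measure 119 mm over their backs; the gripper's body (75 mm by 177 mm) begins 78 mm behind the grasp point.
Start: joints at [-1.383, 0.3, 1.521, -0, 1.321, -0.067], TCP at [0.139, -0.532, 0.205] pointing down, gripper open.
Joint ranges: [-3.03, 3.03], [-0.79, 2.21], [0.23, 2.52], [-1.04, 4.18], [0, 3.07], [-2.55, 2.55]. Speed limits (rad/s): [2.22, 2.22, 2.57, 3.14, 3.14, 3.14].

INTERFACE

Orientations are given as [roll, pitch, yaw] about the fixed x, y, z axes, in that order (R = Rz(yaw) Ry(pitch) Rx(roll)).
In Python, from station import ctrl, vision, ticket gives the robot as it stands.
- The arm moves only by the tool step_arm, never from a script. Its argument "steps" is a list of rows, each an object of numbers: "x", "y", "z": the shift along the tool's x, y, z in m; "ax", "ay", "az": the turn, a rotation vector about the tool's x, y, z in degrees; "claw": the finger opening in m, from 0 to 0.094. A call has 1 to 5 rows; each row shifts and turns the pose as measured when the row begins, along the tool's axes as they then stand; what a row does not reach is not made up. A row lasts 1/12 s, in which the tool goes at most 41.7 mm and 7.16 degrees, less where a joint would pass 70% of its speed; a pose out of reach is approached as far as the arm can. A call with a gripper value outside its range is refused whole. The fingers move at their own pace and stop on an object; "grip_force" is the grip in N (left out, the last holds). Time passes only in rows, so rows that do not move let the fingers close. It gives the time, the measured TCP pose, the force and the opening at its end, in the units of the state.
- ctrl.get_obs(): the state, without advancing time (a new reading comes with each control period).
- vision.camera(name): name is "scene" or "top"; returns (picture, depth): 480x640x3 uint8, red, green, blue; 480x640 float32, m along the optical axis (not along the pixel's ray), 0 where there is no reading.
- vision.camera_params(name): a dict with "fov_y" (degrees; the focal length in pixels is half the picture's height over the tangent of half this angle, whatever the lens; pixels are square), "cx", "cy" (the principal point, pixels), "k1" (the pictures are not rectified: a ray, as slopes to the right and down, at radius r is drawn at 1 + k1 r^2 times it, then the intrinsics apply), "origin" and "attitude" of the camera in the world. Camera axes: x right, y up, looking along -z (the intrinsics and any distortion apply to the point x, -y, -z); pixel columns grow to the right and rows downward; lengths in m; the calibration is good to about 2 mm. A picture is of the moment at which its call begins. camera_params takes no time and is no camera call.
- ticket.hand_in(): hands the job in, once; it reports no verdict.
The state is a dict: "time_s": time; "qpos": joint angles; "joint_vel": joint speeds; "tau": joint torques, N m; "ee_pos": TCP position; "eef_rot": TCP orientation; "force": force on the tool from outside, world axes, zero at the start; "moment": the same for the moment, N m; "grip_width": finger opening in m.
Only numpy, scipy, OpenCV 4.12 (cv2) and the standard library are available. Lean on these libraries where they do the work, as an engineer would, in place of code of your own. Each camera call takes 0.05 s, during which the arm holds its last target.

## Working session

There is one attempt and no reset: what is moved stays moved. The work goes in short steps, Python scripts to look and compute and a tool call to move; the robot and the scene stay as the last step left them, time stands still between calls to the robot, and variables do not carry over. Pictures are saved under pics/ and viewed, and the job is handed in when it is done.

Besides the shell and the picture viewer there is one more tool, called after "Request:" by a JSON object that holds its "op" and its "data". step_arm: Moves the arm, as the interface text tells. Its arguments: {"type":"object","properties":{"steps":{"type":"array"},"grip_force":{"type":"number"}},"required":["steps"]}

```bash
ls; mkdir -p pics
python3 - <<'E'
from station import ctrl, vision
import cv2,numpy as np
print(ctrl.get_obs())
for n in ("scene","top"):
    p,d=vision.camera(n); np.savez(f"pics/{n}0.npz",p=p,d=d)
    cv2.imwrite(f"pics/{n}0.png",p[:,:,::-1]); print(n,vision.camera_params(n),(d>0).mean())
E
```

```text
pics
{'time_s': 0.0, 'qpos': array([-1.38262176e+00,  3.00450560e-01,  1.52157946e+00,  1.40053083e-05,
        1.32071564e+00, -6.66153283e-02]), 'joint_vel': array([ 0.00086842,  0.0011157 , -0.00124661,  0.00030469, -0.00045326,
        0.00103972]), 'tau': array([ 1.92975247e-03, -5.31812096e+01, -3.52735806e+01,  7.08930963e-02,
        2.44248100e-02, -5.76898401e-05]), 'ee_pos': array([ 0.13856582, -0.53198386,  0.20489829]), 'eef_rot': array([-3.14044310e+00, -9.02871145e-05,  2.54786372e-01]), 'force': array([-0.01822584,  0.02399084,  0.94351291]), 'moment': array([-0.00375931, -0.03696838, -0.06473559]), 'grip_width': 0.09420942193541679}
scene {'fov_y': 46.111609687443135, 'cx': 324.4468565381443, 'cy': 231.95222866371972, 'k1': -0.052453429119066974, 'origin': array([ 1.33942733, -0.56401804,  0.96116711]), 'attitude': array([0.84123293, 0.01408786, 0.90244779])} 0.99365234375
top {'fov_y': 44.926286617250895, 'cx': 320.9313656900094, 'cy': 241.71923322557313, 'k1': -0.15160090053580902, 'origin': array([0.43737411, 0.04304148, 1.55917921]), 'attitude': array([ 0.09731462, -0.01021266, -1.56885344])} 0.9959602864583333
```

View pics/scene0.png

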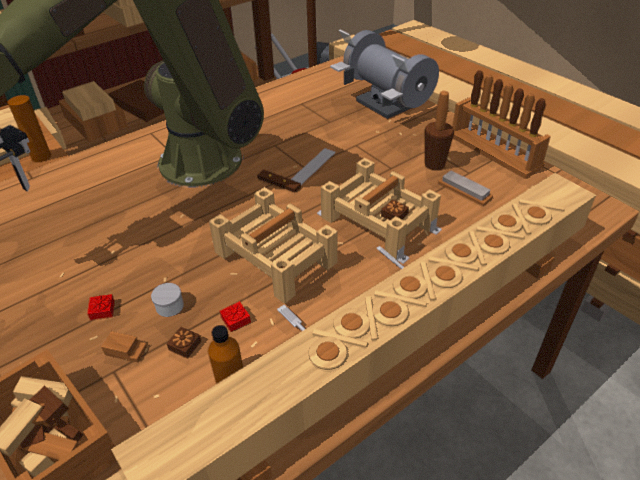

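View pics/top0.png

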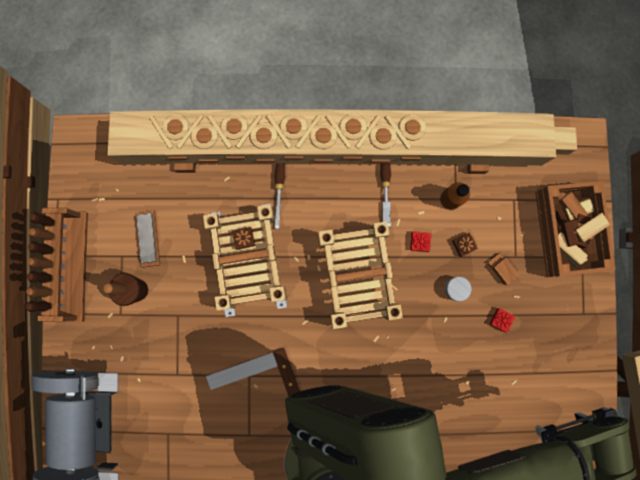

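```bash
cat > h.py <<'E'
import numpy as np,cv2
from scipy.spatial.transform import Rotation as R
from station import vision
def K(P,h=480):
    f=h/2/np.tan(np.radians(P['fov_y']/2)); return np.array([[f,0,P['cx']],[0,f,P['cy']],[0,0,1.]]),np.array([P['k1'],0,0,0,0.])
def rays(P,uv):
    k,d=K(P); s=cv2.undistortPointsIter(np.asarray(uv,float).reshape(-1,1,2),k,d,None,None,(3,50,1e-10)).reshape(-1,2)
    c=np.c_[s[:,0],-s[:,1],-np.ones(len(s))]
    return c@R.from_euler('xyz',P['attitude']).as_matrix().T
def onplane(P,uv,z):
    r=rays(P,uv); o=P['origin']; return o+r*((z-o[2])/r[:,2])[:,None]
def cloud(P,d):
    v,u=np.mgrid[0:480,0:640]; r=rays(P,np.c_[u.ravel(),v.ravel()])
    return (P['origin']+r*d.reshape(-1,1)).reshape(480,640,3)
def proj(P,X):
    k,d=K(P); c=(np.atleast_2d(X)-P['origin'])@R.from_euler('xyz',P['attitude']).as_matrix()
    c=c*[1,-1,-1]; return cv2.projectPoints(c.reshape(-1,1,3),np.zeros(3),np.zeros(3),k,d)[0].reshape(-1,2)
E
python3 - <<'E'
from h import *
a=np.load('pics/top0.npz');p=a['p'];d=a['d'];P=vision.camera_params('top')
C=cloud(P,d); 
print('bench z',[C[v,u].round(4) for u,v in [(440,215),(310,300),(300,250),(150,200),(540,330)]])
cv2.imwrite('pics/crop1.png',cv2.resize(p[190:340,180:310,::-1],None,fx=4.6,fy=4,interpolation=cv2.INTER_CUBIC)[:600])
cv2.imwrite('pics/crop2.png',cv2.resize(p[200:345,310:530,::-1],None,fx=3.6,fy=3.6,interpolation=cv2.INTER_CUBIC))
for u,v in [(246,258),(360,275),(464,244),(243,237),(458,288),(502,268),(457,195)]: print((u,v),C[v,u].round(4))
E
```

```text
bench z [array([ 6.639e-01, -2.980e-01,  6.000e-04]), array([4.328e-01, 5.640e-02, 2.000e-04]), array([ 5.67e-01,  8.38e-02, -1.00e-04]), array([ 7.036e-01,  4.978e-01, -5.000e-04]), array([ 0.3484, -0.5722,  0.0038])]
(246, 258) [0.5377 0.2168 0.1044]
(360, 275) [ 0.4949 -0.068   0.1264]
(464, 244) [ 0.5813 -0.3543  0.0343]
(243, 237) [0.5926 0.2273 0.0878]
(458, 288) [ 0.4638 -0.3322  0.049 ]
(502, 268) [ 0.5172 -0.4584  0.0311]
(457, 195) [ 0.6975 -0.316   0.1238]
```

View pics/crop1.png

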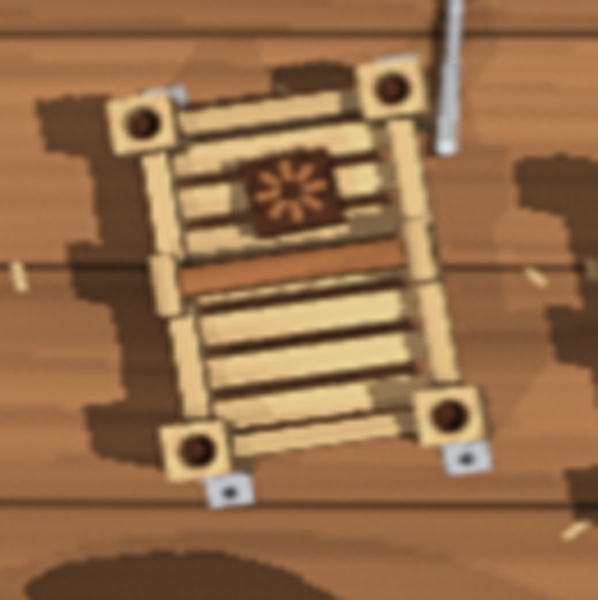

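View pics/crop2.png

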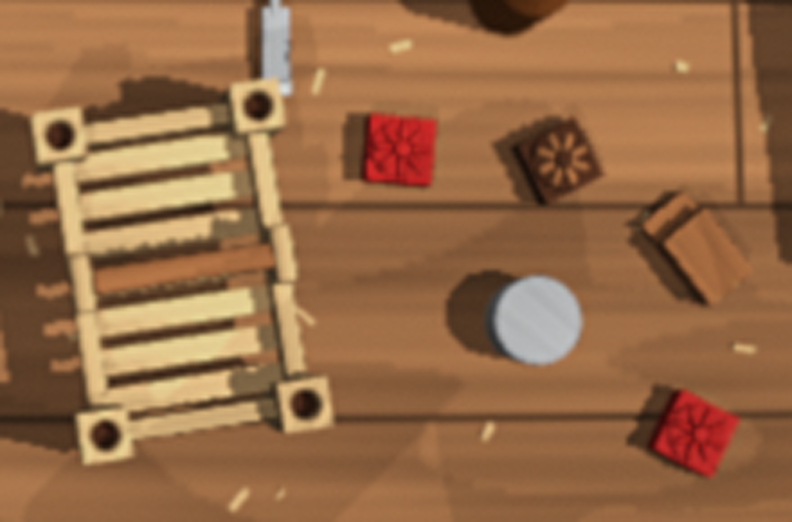

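```bash
cat > meas.py <<'E'
from h import *
import sys
def holes(p,P,approx,z):
    out=[]
    for u,v in approx:
        s=8; w=11; u,v=int(round(u)),int(round(v))
        c=cv2.resize(p[v-w:v+w+1,u-w:u+w+1],None,fx=s,fy=s,interpolation=cv2.INTER_CUBIC)
        g=cv2.cvtColor(c,cv2.COLOR_RGB2GRAY); _,m=cv2.threshold(g,0,255,cv2.THRESH_BINARY_INV+cv2.THRESH_OTSU)
        n,l,st,ce=cv2.connectedComponentsWithStats(m)
        i=min((i for i in range(1,n) if st[i,4]>400),key=lambda i:np.hypot(*(ce[i]-w*s-s/2)))
        q=(ce[i]+.5)/s-.5+[u-w,v-w]; out.append(q)
    out=np.array(out); return out,onplane(P,out,z)
def frame(X):   # corners order: (+x,+y),(+x,-y),(-x,+y),(-x,-y)
    M=np.array([[105,70],[105,-70],[-105,70],[-105,-70]])/1e3
    c=X[:,:2].mean(0); D=X[:,:2]-c
    th=np.arctan2((M[:,0]*D[:,1]-M[:,1]*D[:,0]).sum(),(M*D).sum())
    r=R.from_euler('z',th).as_matrix()[:2,:2]
    return c,th,(D-M@r.T)
E
python3 - <<'E'
from meas import *
a=np.load('pics/top0.npz');p=a['p'];d=a['d'];P=vision.camera_params('top')
C=cloud(P,d)
for nm,ap,z in (('base',[(211,221),(265,212),(223,303),(278,293)],.1),('loose',[(326,237),(381,229),(339,320),(395,312)],.116)):
    q,X=holes(p,P,ap,z); c,th,e=frame(X); print(nm,q.round(1).tolist(),c.round(4),round(th,4),np.degrees(th).round(2),'\n',(e*1e3).round(1).tolist(),
     np.linalg.norm(X[0]-X[1]).round(4),np.linalg.norm(X[0]-X[2]).round(4))
    for u,v in q: print(C[int(v)-4:int(v)+5,int(u)-4:int(u)+5,2].max().round(4),end=' ')
# block: dark mask + height
h=C[:,:,2]
m=((h>.018)&(h<.05)).astype(np.uint8); m[:, :440]=0; m[:,490:]=0; m[:225]=0;m[265:]=0
cs=max(cv2.findContours(m,0,2)[0],key=cv2.contourArea); r=cv2.minAreaRect(cs); print('block mask',r,'h',np.median(h[m>0]))
pts=C[m>0]; print(pts.shape)
# footprint of top-plane points
c=onplane(P,[r[0]],.027)[0]; b=onplane(P,cv2.boxPoints(r),.024); print(c,b.round(4).tolist(),[np.linalg.norm(b[i]-b[(i+1)%4]).round(4) for i in range(4)],[np.degrees(np.arctan2(*(b[(i+1)%4]-b[i])[1::-1])).round(1) for i in range(4)])
E
```

```text
base [[210.7, 220.5], [264.8, 211.7], [222.4, 302.3], [277.3, 293.6]] [0.5411 0.2233] 0.1613 9.24 
 [[-0.2, -0.1], [0.0, 0.0], [0.1, -0.1], [0.1, 0.2]] 0.1399 0.2098
0.1093 1.5592 1.5592 0.1069 loose [[326.2, 237.1], [381.3, 228.9], [338.9, 320.5], [395.4, 312.4]] [ 0.4965 -0.0701] 0.1528 8.75 
 [[0.3, 0.3], [0.1, 0.4], [0.5, 0.7], [-0.9, -1.4]] 0.1399 0.2097
1.5592 0.1245 1.5592 0.1229 block mask ((464.800048828125, 244.1000213623047), (18.782970428466797, 19.230182647705078), 63.43495178222656) h 0.027607337462393522
(357, 3)
[ 0.58170383 -0.35841565  0.027     ] [[0.593, -0.3243, 0.024], [0.6164, -0.3721, 0.024], [0.571, -0.3942, 0.024], [0.5478, -0.3464, 0.024]] [np.float64(0.0532), np.float64(0.0505), np.float64(0.0532), np.float64(0.0503)] [np.float64(-63.8), np.float64(-154.1), np.float64(115.9), np.float64(26.0)]
```

```bash
cat > go.py <<'E'
import sys,numpy as np
from station import ctrl
from scipy.spatial.transform import Rotation as R
x,y,z,yaw=map(float,sys.argv[1:5])
o=ctrl.get_obs(); A=R.from_euler('xyz',o['eef_rot']); T=R.from_euler('xyz',[np.pi,0,np.radians(yaw)])
print('shift mm',(A.inv().apply(np.array([x,y,z])-o['ee_pos'])*1e3).round(1),'turn deg',np.degrees((A.inv()*T).as_rotvec()).round(2),'after-turn shift',(T.inv().apply(np.array([x,y,z])-o['ee_pos'])*1e3).round(1))
print('t',round(o['time_s'],2),'pos',o['ee_pos'].round(4),'rot',np.degrees(o['eef_rot']).round(2),'F',o['force'].round(1),'w',round(o['grip_width'],4),'q',o['qpos'].round(2))
E
python3 go.py .5817 -.3584 .14 26
```

```text
shift mm [472.6 -56.2  65. ] turn deg [-6.00e-02 -1.00e-02 -1.14e+01] after-turn shift [474.4  38.2  65. ]
t 0.1 pos [ 0.1386 -0.532   0.205 ] rot [-179.94   -0.     14.6 ] F [-0.3 -0.1 -0.1] w 0.094 q [-1.38  0.3   1.52 -0.    1.32 -0.07]
```

Candidates: dark block (464,244) – 50 mm, unique dark one on the bench; red look-alikes (421,241), (502,320); partner (243,237) in the base frame; offcut (502,268). I choose (464,244); the crop shows dark wood with a rosette.

Request:
{"op": "step_arm", "data": {"steps": [{"az":-6},{"az":-5.4},{"x":0.038},{"x":0.038},{"x":0.038}], "grip_force": 20}}

```text
validation failed for argument at $.st...
```

Request:
{"op": "step_arm", "data": {"steps": [{"x":0.038},{"x":0.038},{"x":0.038},{"x":0.038},{"x":0.038}]}}

```text
validation failed for argument at $.st...
```

```bash
python3 go.py .5817 -.3584 .14 26
```

```text
shift mm [472.6 -56.2  65. ] turn deg [-6.00e-02 -1.00e-02 -1.14e+01] after-turn shift [474.4  38.2  65. ]
t 0.1 pos [ 0.1386 -0.532   0.205 ] rot [-179.94   -0.     14.6 ] F [-0.3 -0.1 -0.1] w 0.094 q [-1.38  0.3   1.52 -0.    1.32 -0.07]
```

Request:
{"op": "step_arm", "data": {"steps": [{"x":0,"y":0,"z":0,"ax":0,"ay":0,"az":-6,"claw":0.094},{"x":0,"y":0,"z":0,"ax":0,"ay":0,"az":-5.4,"claw":0.094},{"x":0.038,"y":0,"z":0,"ax":0,"ay":0,"az":0,"claw":0.094}], "grip_force": 20}}

```text
time_s: 0.35
ee_pos: [0.1695, -0.5164, 0.2037]
eef_rot: [-3.138, 0.0, 0.46]
force: [0.5, -0.7, -0.6]
grip_width: 0.0936
```

Request:
{"op": "step_arm", "data": {"steps": [{"x":0.04,"y":0.003,"z":0,"ax":0,"ay":0,"az":0,"claw":0.094},{"x":0.04,"y":0.003,"z":0,"ax":0,"ay":0,"az":0,"claw":0.094},{"x":0.04,"y":0.003,"z":0,"ax":0,"ay":0,"az":0,"claw":0.094},{"x":0.04,"y":0.003,"z":0,"ax":0,"ay":0,"az":0,"claw":0.094},{"x":0.04,"y":0.003,"z":0,"ax":0,"ay":0,"az":0,"claw":0.094}]}}

```text
time_s: 0.77
ee_pos: [0.3598, -0.4374, 0.2023]
eef_rot: [-3.136, 0.0, 0.455]
force: [-0.5, -0.1, -0.5]
grip_width: 0.0936
```

Request:
{"op": "step_arm", "data": {"steps": [{"x":0.04,"y":0.003,"z":0,"ax":0,"ay":0,"az":0,"claw":0.094},{"x":0.04,"y":0.003,"z":0.01,"ax":0,"ay":0,"az":0,"claw":0.094},{"x":0.04,"y":0.003,"z":0.01,"ax":0,"ay":0,"az":0,"claw":0.094},{"x":0.03,"y":0.003,"z":0.01,"ax":0,"ay":0,"az":0,"claw":0.094},{"x":0.03,"y":0.003,"z":0.01,"ax":0,"ay":0,"az":0,"claw":0.094}]}}

```text
time_s: 1.18
ee_pos: [0.5343, -0.3667, 0.1624]
eef_rot: [-3.137, -0.0, 0.456]
force: [0.1, -0.4, 0.8]
grip_width: 0.0942
```

```bash
python3 go.py .5817 -.3584 .14 26
```

```text
shift mm [46.2 13.5 22.3] turn deg [-0.25 -0.02  0.15] after-turn shift [46.2 13.3 22.4]
t 1.18 pos [ 0.5343 -0.3667  0.1624] rot [-1.7975e+02 -2.0000e-02  2.6150e+01] F [ 0.1 -0.4  0.8] w 0.0942 q [-0.66  0.56  1.26  0.    1.33  0.45]
```

Request:
{"op": "step_arm", "data": {"steps": [{"x":0.025,"y":0.007,"z":0.01,"ax":-0.2,"ay":0,"az":0,"claw":0.094},{"x":0.02,"y":0.007,"z":0.01,"ax":0,"ay":0,"az":0,"claw":0.094},{"x":0,"y":0,"z":0.03,"ax":0,"ay":0,"az":0,"claw":0.094},{"x":0,"y":0,"z":0.03,"ax":0,"ay":0,"az":0,"claw":0.094},{"x":0,"y":0,"z":0.0,"ax":0,"ay":0,"az":0,"claw":0.094}]}}

```text
time_s: 1.6
ee_pos: [0.5881, -0.3526, 0.0745]
eef_rot: [-3.137, 0.001, 0.464]
force: [-0.3, 0.3, -0.7]
grip_width: 0.0938
```

```bash
python3 go.py .5817 -.3584 .004 26
python3 - <<'E'
from h import *
p,d=vision.camera('scene')
cv2.imwrite('pics/s1.png',cv2.resize(p[230:420,80:320,::-1],None,fx=3.2,fy=3.1,interpolation=cv2.INTER_CUBIC))
E
```

```text
shift mm [-8.2  2.7 70.5] turn deg [-0.28  0.07  0.58] after-turn shift [-8.3  2.5 70.5]
t 1.6 pos [ 0.5881 -0.3526  0.0745] rot [-1.7972e+02  7.0000e-02  2.6580e+01] F [-0.3  0.3 -0.7] w 0.0938 q [-0.59  0.72  1.2   0.    1.22  0.51]
```

View pics/s1.png

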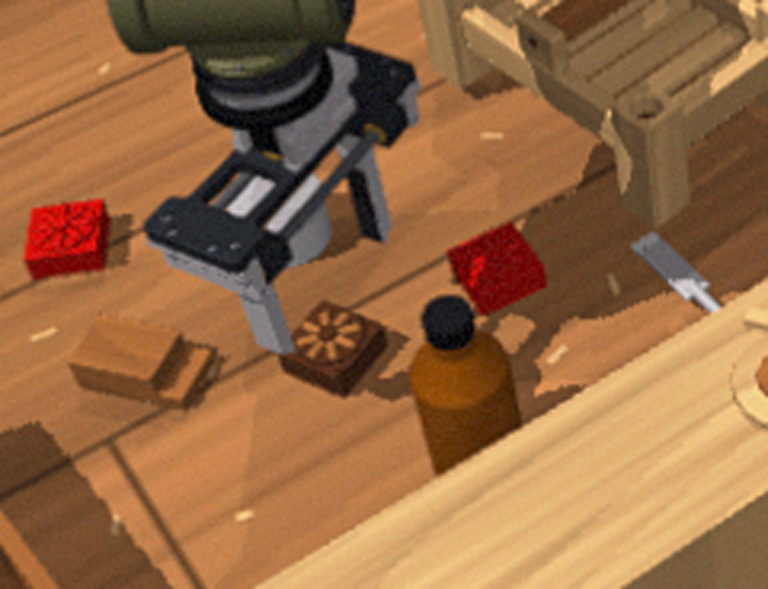

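The crop shows the dark rosette block (crop 335,345) ahead of and below the open fingers, the bottle (470,400) clear of the gripper. Consistent with TCP still 7 cm up; centre and descend.

Request:
{"op": "step_arm", "data": {"steps": [{"x":-0.008,"y":0.0025,"z":0.02,"ax":-0.2,"ay":0,"az":0.5,"claw":0.094},{"x":0,"y":0,"z":0.02,"ax":0,"ay":0,"az":0,"claw":0.094},{"x":0,"y":0,"z":0.013,"ax":0,"ay":0,"az":0,"claw":0.094},{"x":0,"y":0,"z":0,"ax":0,"ay":0,"az":0,"claw":0.094}]}}

```text
time_s: 1.98
ee_pos: [0.5844, -0.3616, 0.0307]
eef_rot: [3.134, -0.004, 0.454]
force: [-0.3, 0.2, -0.5]
grip_width: 0.0941
```

```bash
python3 go.py .5817 -.3584 .004 26
```

```text
shift mm [-1.1 -4.3 26.7] turn deg [ 0.46 -0.23  0.  ] after-turn shift [-1.  -4.  26.7]
t 1.98 pos [ 0.5844 -0.3616  0.0307] rot [179.54  -0.23  26.  ] F [-0.3  0.2 -0.5] w 0.0941 q [-0.61  0.77  1.24 -0.    1.13  0.51]
```

Request:
{"op": "step_arm", "data": {"steps": [{"x":-0.001,"y":-0.004,"z":0.015,"ax":0.4,"ay":0,"az":0,"claw":0.094},{"x":0,"y":0,"z":0.009,"ax":0,"ay":0,"az":0,"claw":0.094},{"x":0,"y":0,"z":0,"ax":0,"ay":0,"az":0,"claw":0.094}]}}

```text
time_s: 2.23
ee_pos: [0.583, -0.3596, 0.0092]
eef_rot: [3.137, -0.006, 0.453]
force: [-0.7, -1.1, -1.0]
grip_width: 0.0941
```

```bash
python3 go.py .5817 -.3584 .004 26
```

```text
shift mm [-0.6 -1.6  5.2] turn deg [ 0.27 -0.37 -0.02] after-turn shift [-0.6 -1.6  5.2]
t 2.23 pos [ 0.583  -0.3596  0.0092] rot [179.73  -0.37  25.98] F [-0.7 -1.1 -1. ] w 0.0941 q [-0.61  0.79  1.25  0.    1.09  0.51]
```

Good; settle 5 mm lower and close.

Request:
{"op": "step_arm", "data": {"steps": [{"x":0,"y":-0.0015,"z":0.005,"ax":0,"ay":0,"az":0,"claw":0.094},{"x":0,"y":0,"z":0,"ax":0,"ay":0,"az":0,"claw":0.06},{"x":0,"y":0,"z":0,"ax":0,"ay":0,"az":0,"claw":0.03},{"x":0,"y":0,"z":0,"ax":0,"ay":0,"az":0,"claw":0.03},{"x":0,"y":0,"z":0,"ax":0,"ay":0,"az":0,"claw":0.03}]}}

```text
time_s: 2.65
ee_pos: [0.5831, -0.3584, 0.0056]
eef_rot: [3.135, -0.008, 0.454]
force: [0.1, -0.8, -0.9]
grip_width: 0.0707
```

Request:
{"op": "step_arm", "data": {"steps": [{"x":0,"y":0,"z":0,"ax":0,"ay":0,"az":0,"claw":0.03},{"x":0,"y":0,"z":0,"ax":0,"ay":0,"az":0,"claw":0.03}]}}

```text
time_s: 2.82
ee_pos: [0.5834, -0.3586, 0.0062]
eef_rot: [3.134, -0.008, 0.454]
force: [-0.1, -0.6, -0.9]
grip_width: 0.0576
```

```bash
python3 go.py .5817 -.3584 .004 26
```

```text
shift mm [-1.5 -0.9  2.2] turn deg [ 0.42 -0.46 -0.  ] after-turn shift [-1.5 -0.9  2.2]
t 2.82 pos [ 0.5834 -0.3586  0.0062] rot [179.58  -0.46  26.  ] F [-0.1 -0.6 -0.9] w 0.0576 q [-0.61  0.79  1.26  0.    1.08  0.51]
```

Request:
{"op": "step_arm", "data": {"steps": [{"x":0,"y":0,"z":0,"ax":0,"ay":0,"az":0,"claw":0.03},{"x":0,"y":0,"z":0,"ax":0,"ay":0,"az":0,"claw":0.03},{"x":0,"y":0,"z":0,"ax":0,"ay":0,"az":0,"claw":0.03},{"x":0,"y":0,"z":-0.01,"ax":0,"ay":0,"az":0,"claw":0.03},{"x":0,"y":0,"z":-0.03,"ax":0,"ay":0,"az":0,"claw":0.03}]}}

```text
time_s: 3.23
ee_pos: [0.5804, -0.3567, 0.0415]
eef_rot: [-3.14, -0.003, 0.454]
force: [-0.1, 0.5, -1.2]
grip_width: 0.0499
```

Request:
{"op": "step_arm", "data": {"steps": [{"x":0,"y":0,"z":-0.04,"ax":0,"ay":0,"az":0,"claw":0.03},{"x":0,"y":0,"z":-0.04,"ax":0,"ay":0,"az":0,"claw":0.03},{"x":0,"y":0,"z":-0.04,"ax":0,"ay":0,"az":0,"claw":0.03},{"x":0,"y":0,"z":-0.03,"ax":0,"ay":0,"az":0,"claw":0.03},{"x":0,"y":0,"z":0,"ax":0,"ay":0,"az":0,"claw":0.03}]}}

```text
time_s: 3.65
ee_pos: [0.5797, -0.3568, 0.2061]
eef_rot: [3.139, -0.005, 0.454]
force: [-0.2, -0.7, -0.9]
grip_width: 0.05
```

```bash
python3 go.py .4888 .2148 .2 9.24
```

```text
shift mm [ 168.8 -553.7    5.5] turn deg [ 0.11 -0.33 16.76] after-turn shift [   2.1 -578.8    6.1]
t 3.65 pos [ 0.5797 -0.3568  0.2061] rot [179.84  -0.31  26.  ] F [-0.2 -0.7 -0.9] w 0.05 q [-0.61  0.6   1.09  0.    1.44  0.51]
```

Request:
{"op": "step_arm", "data": {"steps": [{"x":0,"y":0,"z":0,"ax":0,"ay":0,"az":6,"claw":0.03},{"x":0,"y":0,"z":0,"ax":0,"ay":0,"az":6,"claw":0.03},{"x":0,"y":-0.03,"z":0,"ax":0,"ay":0,"az":4.5,"claw":0.03},{"x":0,"y":-0.04,"z":0,"ax":0,"ay":0,"az":0,"claw":0.03},{"x":0,"y":-0.04,"z":0,"ax":0,"ay":0,"az":0,"claw":0.03}]}}

```text
time_s: 4.07
ee_pos: [0.5587, -0.2517, 0.208]
eef_rot: [3.137, -0.009, 0.144]
force: [1.1, 1.0, 0.1]
grip_width: 0.0501
```

Request:
{"op": "step_arm", "data": {"steps": [{"x":0,"y":-0.04,"z":0,"ax":0,"ay":0,"az":0,"claw":0.03},{"x":0,"y":-0.04,"z":0,"ax":0,"ay":0,"az":0,"claw":0.03},{"x":0,"y":-0.04,"z":0,"ax":0,"ay":0,"az":0,"claw":0.03},{"x":0,"y":-0.04,"z":0,"ax":0,"ay":0,"az":0,"claw":0.03},{"x":0,"y":-0.04,"z":0,"ax":0,"ay":0,"az":0,"claw":0.03}]}}

```text
time_s: 4.48
ee_pos: [0.5255, -0.046, 0.2066]
eef_rot: [3.137, -0.008, 0.141]
force: [0.4, -0.1, -1.3]
grip_width: 0.0496
```

```bash
python3 go.py .4888 .2148 .2 9.24
```

```text
shift mm [ 2.000e-01 -2.634e+02  5.500e+00] turn deg [ 0.26 -0.45 -1.19] after-turn shift [   5.7 -263.3    6.6]
t 4.48 pos [ 0.5255 -0.046   0.2066] rot [179.75  -0.46   8.05] F [ 0.4 -0.1 -1.3] w 0.0496 q [-0.16  0.24  1.59 -0.    1.3   1.28]
```

Request:
{"op": "step_arm", "data": {"steps": [{"x":0,"y":-0.04,"z":0,"ax":0.2,"ay":-0.4,"az":-1.2,"claw":0.03},{"x":0.001,"y":-0.04,"z":0,"ax":0,"ay":0,"az":0,"claw":0.03},{"x":0.001,"y":-0.04,"z":0,"ax":0,"ay":0,"az":0,"claw":0.03},{"x":0.001,"y":-0.04,"z":0,"ax":0,"ay":0,"az":0,"claw":0.03},{"x":0.001,"y":-0.04,"z":0,"ax":0,"ay":0,"az":0,"claw":0.03}]}}

```text
time_s: 4.9
ee_pos: [0.4934, 0.1599, 0.2072]
eef_rot: [3.141, -0.001, 0.162]
force: [0.4, 0.6, -0.6]
grip_width: 0.0498
```

Request:
{"op": "step_arm", "data": {"steps": [{"x":0,"y":-0.03,"z":0,"ax":0,"ay":0,"az":0,"claw":0.03},{"x":0,"y":-0.02,"z":0,"ax":0,"ay":0,"az":0,"claw":0.03},{"x":0,"y":0,"z":0,"ax":0,"ay":0,"az":0,"claw":0.03}]}}

```text
time_s: 5.15
ee_pos: [0.4819, 0.2177, 0.2073]
eef_rot: [-3.142, -0.001, 0.168]
force: [0.6, -0.4, -0.6]
grip_width: 0.0497
```

```bash
python3 go.py .4888 .2148 .12 9.24
```

```text
shift mm [ 6.2  4.  87.3] turn deg [-0.01 -0.07  0.38] after-turn shift [ 6.4  4.  87.3]
t 5.15 pos [0.4819 0.2177 0.2073] rot [-1.7999e+02 -7.0000e-02  9.6200e+00] F [ 0.6 -0.4 -0.6] w 0.0497 q [ 0.36  0.25  1.58 -0.    1.31  1.76]
```

Request:
{"op": "step_arm", "data": {"steps": [{"x":0.006,"y":0.004,"z":0.02,"ax":0,"ay":0,"az":0.3,"claw":0.03},{"x":0,"y":0,"z":0.035,"ax":0,"ay":0,"az":0,"claw":0.03},{"x":0,"y":0,"z":0.03,"ax":0,"ay":0,"az":0,"claw":0.03},{"x":0,"y":0,"z":0,"ax":0,"ay":0,"az":0,"claw":0.03}]}}

```text
time_s: 5.48
ee_pos: [0.4889, 0.2151, 0.1216]
eef_rot: [-3.141, -0.006, 0.166]
force: [-1.0, -0.9, -1.6]
grip_width: 0.0503
```

```bash
python3 go.py .4888 .2148 .0585 9.24
```

```text
shift mm [-0.5  0.4 63.1] turn deg [-0.03 -0.33  0.28] after-turn shift [-0.2  0.3 63.1]
t 5.48 pos [0.4889 0.2151 0.1216] rot [-179.97   -0.33    9.52] F [-1.  -0.9 -1.6] w 0.0503 q [ 0.35  0.35  1.67 -0.    1.12  1.75]
```

Request:
{"op": "step_arm", "data": {"steps": [{"x":0,"y":0,"z":0.025,"ax":0,"ay":-0.3,"az":0,"claw":0.03},{"x":0,"y":0,"z":0.025,"ax":0,"ay":0,"az":0,"claw":0.03},{"x":0,"y":0,"z":0.006,"ax":0,"ay":0,"az":0,"claw":0.03},{"x":0,"y":0,"z":0.0,"ax":0,"ay":0,"az":0,"claw":0.03}]}}

```text
time_s: 5.82
ee_pos: [0.4907, 0.2134, 0.0682]
eef_rot: [-3.141, -0.002, 0.164]
force: [1.0, 0.1, -0.5]
grip_width: 0.0499
```

```bash
python3 go.py .4888 .2148 .0585 9.24
```

```text
shift mm [-1.7 -1.6  9.7] turn deg [-0.04 -0.14  0.18] after-turn shift [-1.7 -1.6  9.7]
t 5.82 pos [0.4907 0.2134 0.0682] rot [-1.7996e+02 -1.4000e-01  9.4200e+00] F [ 1.   0.1 -0.5] w 0.0499 q [0.34 0.42 1.7  0.   1.02 1.75]
```

Request:
{"op": "step_arm", "data": {"steps": [{"x":-0.001,"y":-0.001,"z":0.007,"ax":0,"ay":0,"az":0,"claw":0.03},{"x":0,"y":0,"z":0.001,"ax":0,"ay":0,"az":0,"claw":0.03},{"x":0,"y":0,"z":0.0,"ax":0,"ay":0,"az":0,"claw":0.03}]}}

```text
time_s: 6.07
ee_pos: [0.4914, 0.2143, 0.064]
eef_rot: [-3.14, -0.007, 0.164]
force: [-0.1, -0.5, 0.1]
grip_width: 0.0497
```

```bash
python3 go.py .4888 .2148 .0585 9.24
```

```text
shift mm [-2.6 -0.9  5.5] turn deg [-0.08 -0.4   0.13] after-turn shift [-2.5 -0.9  5.5]
t 6.07 pos [0.4914 0.2143 0.064 ] rot [-179.92   -0.4     9.37] F [-0.1 -0.5  0.1] w 0.0497 q [0.34 0.43 1.7  0.   1.   1.75]
```

Request:
{"op": "step_arm", "data": {"steps": [{"x":-0.002,"y":0,"z":0.005,"ax":0,"ay":-0.3,"az":0,"claw":0.03},{"x":0,"y":0,"z":0.002,"ax":0,"ay":0,"az":0,"claw":0.03},{"x":0,"y":0,"z":0.002,"ax":0,"ay":0,"az":0,"claw":0.03}]}}

```text
time_s: 6.32
ee_pos: [0.4907, 0.2145, 0.0579]
eef_rot: [-3.139, -0.006, 0.164]
force: [-8.8, -4.4, 28.5]
grip_width: 0.0497
```

```bash
python3 go.py .4888 .2148 .0585 9.24
```

```text
shift mm [-1.9 -0.6 -0.6] turn deg [-0.13 -0.33  0.15] after-turn shift [-1.9 -0.6 -0.6]
t 6.32 pos [0.4907 0.2145 0.0579] rot [-179.87   -0.33    9.39] F [-8.8 -4.4 28.5] w 0.0497 q [0.34 0.44 1.71 0.   0.99 1.75]
```

Request:
{"op": "step_arm", "data": {"steps": [{"x":0,"y":0,"z":-0.001,"ax":0,"ay":0,"az":0,"claw":0.05},{"x":0,"y":0,"z":0,"ax":0,"ay":0,"az":0,"claw":0.07},{"x":0,"y":0,"z":0,"ax":0,"ay":0,"az":0,"claw":0.07},{"x":0,"y":0,"z":0,"ax":0,"ay":0,"az":0,"claw":0.07}]}}

```text
time_s: 6.65
ee_pos: [0.4913, 0.2149, 0.06]
eef_rot: [-3.139, -0.008, 0.164]
force: [-0.8, 0.7, 0.0]
grip_width: 0.0662
```

Request:
{"op": "step_arm", "data": {"steps": [{"x":0,"y":0,"z":-0.01,"ax":0,"ay":0,"az":0,"claw":0.07},{"x":0,"y":0,"z":-0.03,"ax":0,"ay":0,"az":0,"claw":0.07},{"x":0,"y":0,"z":-0.04,"ax":0,"ay":0,"az":0,"claw":0.07},{"x":0,"y":0,"z":-0.04,"ax":0,"ay":0,"az":0,"claw":0.07},{"x":0,"y":0,"z":-0.03,"ax":0,"ay":0,"az":0,"claw":0.07}]}}

```text
time_s: 7.07
ee_pos: [0.487, 0.2131, 0.2111]
eef_rot: [-3.141, 0.006, 0.164]
force: [0.5, 0.2, -0.0]
grip_width: 0.0702
```

```bash
python3 go.py .4965 -.0701 .16 98.75;  python3 - <<'E'
from h import *
p,d=vision.camera('scene')
cv2.imwrite('pics/s2.png',cv2.resize(p[140:310,190:460,::-1],None,fx=2.9,fy=2.9,interpolation=cv2.INTER_CUBIC))
E
```

```text
shift mm [-36.6 281.   51.3] turn deg [ -0.26   0.25 -89.35] after-turn shift [-281.4  -33.7   51.1]
t 7.07 pos [0.487  0.2131 0.2111] rot [-179.99    0.32    9.4 ] F [ 0.5  0.2 -0. ] w 0.0702 q [0.34 0.26 1.56 0.   1.33 1.75]
```

View pics/s2.png

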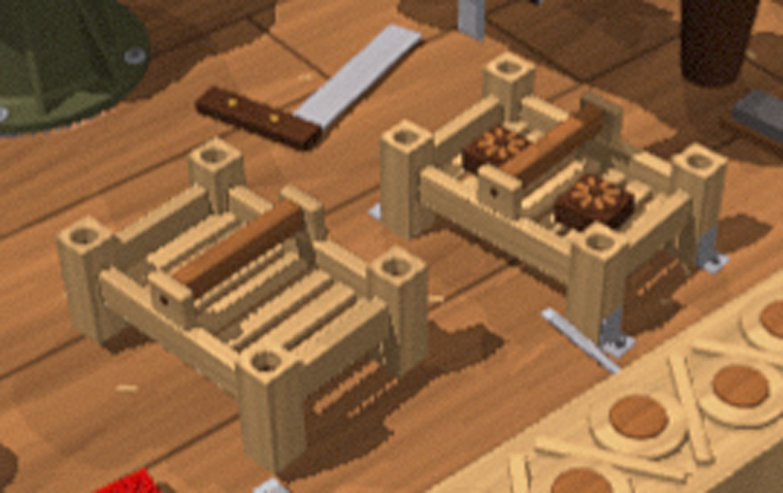

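Run:
```python
from meas import *
a=np.load('pics/scene0.npz');p=a['p'];P=vision.camera_params('scene')
f=lambda L:[(x/2.9+190,y/2.9+140) for x,y in L]
for nm,ap,z in (('base',f([(702,160),(600,241),(509,67),(404,137)]),.1),('loose',f([(397,265),(264,361),(215,155),(84,235)]),.116)):
    q,X=holes(p,P,ap,z); c,th,e=frame(X); print(nm,q.round(1).tolist(),c.round(4),np.degrees(th).round(2),(e*1e3).round(1).tolist())
```

```text
base [[432.5, 194.9], [394.6, 223.3], [366.2, 162.6], [329.1, 186.9]] [0.5428 0.2256] 8.55 [[0.6, 4.7], [-1.6, -3.4], [0.7, 1.4], [0.3, -2.7]]
loose [[327.4, 230.9], [281.1, 264.3], [262.2, 193.3], [217.4, 221.2]] [ 0.4979 -0.0691] 9.39 [[1.5, 2.7], [-0.2, -1.3], [-0.2, -0.4], [-1.1, -1.0]]
```

Request:
{"op": "step_arm", "data": {"steps": [{"x":0,"y":0.04,"z":0,"ax":0,"ay":0,"az":-7,"claw":0.07},{"x":0,"y":0.04,"z":0,"ax":0,"ay":0,"az":-7,"claw":0.07},{"x":-0.01,"y":0.04,"z":0,"ax":0,"ay":0,"az":-7,"claw":0.07},{"x":-0.015,"y":0.035,"z":0,"ax":0,"ay":0,"az":-7,"claw":0.07},{"x":-0.02,"y":0.03,"z":0,"ax":0,"ay":0,"az":-7,"claw":0.07}]}}

```text
time_s: 7.53
ee_pos: [0.5167, 0.0351, 0.2225]
eef_rot: [3.138, -0.011, 0.74]
force: [0.8, 0.8, 0.4]
grip_width: 0.07
```

Request:
{"op": "step_arm", "data": {"steps": [{"x":0,"y":0,"z":0,"ax":0,"ay":0,"az":-7,"claw":0.07},{"x":0,"y":0,"z":0,"ax":0,"ay":0,"az":-7,"claw":0.07},{"x":0,"y":0,"z":0,"ax":0,"ay":0,"az":-7,"claw":0.07},{"x":0,"y":0,"z":0,"ax":0,"ay":0,"az":-7,"claw":0.07},{"x":0,"y":0,"z":0,"ax":0,"ay":0,"az":-7,"claw":0.07}]}}

```text
time_s: 7.95
ee_pos: [0.5166, 0.0273, 0.2247]
eef_rot: [3.13, -0.006, 1.364]
force: [0.4, 0.5, 0.2]
grip_width: 0.0698
```

```bash
python3 go.py .4965 -.0701 .16 98.75
```

```text
shift mm [-99.8  -0.4  64.1] turn deg [  0.73  -0.22 -20.58] after-turn shift [-93.2 -34.6  64.7]
t 7.95 pos [0.5166 0.0273 0.2247] rot [179.33  -0.34  78.18] F [0.4 0.5 0.2] w 0.0698 q [-0.02  0.2   1.6   0.    1.33  0.19]
```

Request:
{"op": "step_arm", "data": {"steps": [{"x":0,"y":0,"z":0,"ax":0.7,"ay":0,"az":-7,"claw":0.07},{"x":0,"y":0,"z":0,"ax":0,"ay":0,"az":-7,"claw":0.07},{"x":-0.03,"y":-0.01,"z":0.01,"ax":0,"ay":0,"az":-5.5,"claw":0.07},{"x":-0.03,"y":-0.01,"z":0.01,"ax":0,"ay":0,"az":0,"claw":0.07},{"x":-0.02,"y":-0.01,"z":0.01,"ax":0,"ay":0,"az":0,"claw":0.07}]}}

```text
time_s: 8.37
ee_pos: [0.4961, -0.0548, 0.1972]
eef_rot: [3.135, -0.004, 1.73]
force: [-0.4, 0.5, -0.2]
grip_width: 0.0704
```

Request:
{"op": "step_arm", "data": {"steps": [{"x":0,"y":0,"z":0,"ax":0,"ay":0,"az":0,"claw":0.07},{"x":0,"y":0,"z":0,"ax":0,"ay":0,"az":0,"claw":0.07}]}}

```text
time_s: 8.53
ee_pos: [0.4945, -0.0578, 0.1963]
eef_rot: [3.137, -0.005, 1.727]
force: [0.2, -0.2, -0.6]
grip_width: 0.0698
```

```bash
python3 go.py .4965 -.0701 .16 98.75
```

```text
shift mm [-12.6  -0.1  36.2] turn deg [ 0.26 -0.27  0.19] after-turn shift [-12.4   0.1  36.3]
t 8.53 pos [ 0.4945 -0.0578  0.1963] rot [179.74  -0.27  98.94] F [ 0.2 -0.2 -0.6] w 0.0698 q [-0.19  0.19  1.68  0.01  1.27 -0.35]
```

Request:
{"op": "step_arm", "data": {"steps": [{"x":-0.006,"y":0,"z":0.02,"ax":0.2,"ay":-0.2,"az":0,"claw":0.07},{"x":-0.006,"y":0,"z":0.025,"ax":0,"ay":0,"az":0,"claw":0.07},{"x":0,"y":0,"z":0,"ax":0,"ay":0,"az":0,"claw":0.07},{"x":0,"y":0,"z":0,"ax":0,"ay":0,"az":0,"claw":0.07}]}}

```text
time_s: 8.87
ee_pos: [0.4984, -0.0678, 0.1537]
eef_rot: [3.136, 0.0, 1.727]
force: [0.2, -0.2, 1.6]
grip_width: 0.0704
```

```bash
python3 go.py .4965 -.0701 .096 98.75;  python3 - <<'E'
from h import *
p,d=vision.camera('scene')
cv2.imwrite('pics/s3.png',cv2.resize(p[140:310,190:460,::-1],None,fx=2.9,fy=2.9,interpolation=cv2.INTER_CUBIC))
E
```

```text
shift mm [-2.  -2.6 57.7] turn deg [0.32 0.01 0.2 ] after-turn shift [-2.  -2.3 57.7]
t 8.87 pos [ 0.4984 -0.0678  0.1537] rot [1.7968e+02 1.0000e-02 9.8950e+01] F [ 0.2 -0.2  1.6] w 0.0704 q [-0.21  0.24  1.72  0.    1.17 -0.37]
```

View pics/s3.png

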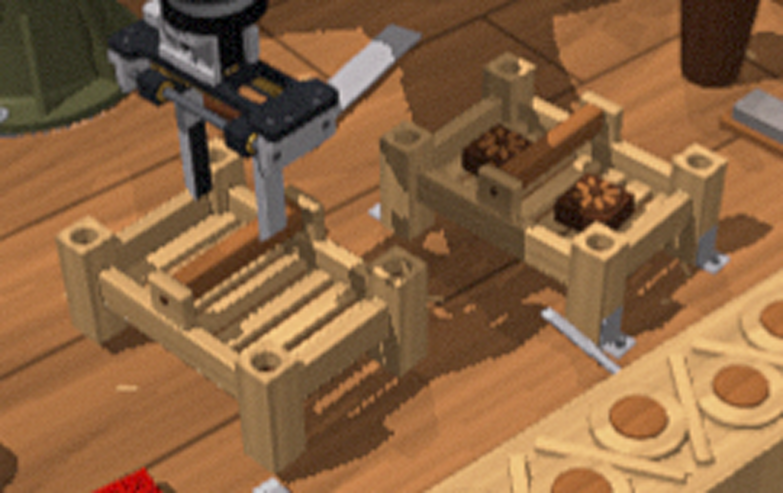

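Fingers (crop 195,190 and 270,230) straddle the bar, 25 mm above it. Descend.

Request:
{"op": "step_arm", "data": {"steps": [{"x":-0.002,"y":-0.002,"z":0.025,"ax":0.3,"ay":0,"az":0,"claw":0.07},{"x":0,"y":0,"z":0.025,"ax":0,"ay":0,"az":0,"claw":0.07},{"x":0,"y":0,"z":0.005,"ax":0,"ay":0,"az":0,"claw":0.07},{"x":0,"y":0,"z":0,"ax":0,"ay":0,"az":0,"claw":0.07}]}}

```text
time_s: 9.25
ee_pos: [0.5002, -0.0681, 0.1036]
eef_rot: [3.133, 0.003, 1.729]
force: [-0.1, -0.5, -0.5]
grip_width: 0.0699
```

```bash
python3 go.py .4965 -.0701 .096 98.75
```

```text
shift mm [-1.4 -4.   7.6] turn deg [0.47 0.17 0.34] after-turn shift [-1.4 -3.9  7.6]
t 9.25 pos [ 0.5002 -0.0681  0.1036] rot [1.7953e+02 1.7000e-01 9.9090e+01] F [-0.1 -0.5 -0.5] w 0.0699 q [-0.21  0.31  1.77  0.    1.06 -0.37]
```

Request:
{"op": "step_arm", "data": {"steps": [{"x":-0.0015,"y":-0.005,"z":0.006,"ax":0.5,"ay":0.2,"az":0.3,"claw":0.07},{"x":0,"y":-0.001,"z":0.001,"ax":0,"ay":0,"az":0,"claw":0.07},{"x":0,"y":0,"z":0,"ax":0,"ay":0,"az":0,"claw":0.05}]}}

```text
time_s: 9.5
ee_pos: [0.4957, -0.0702, 0.0999]
eef_rot: [3.139, 0.0, 1.725]
force: [0.1, -0.7, 0.1]
grip_width: 0.0662
```

```bash
python3 go.py .4965 -.0701 .096 98.75
```

```text
shift mm [0.  0.9 3.9] turn deg [0.14 0.02 0.06] after-turn shift [0.  0.9 3.9]
t 9.5 pos [ 0.4957 -0.0702  0.0999] rot [1.7986e+02 2.0000e-02 9.8810e+01] F [ 0.1 -0.7  0.1] w 0.0662 q [-0.21  0.31  1.77  0.    1.06 -0.37]
```

Request:
{"op": "step_arm", "data": {"steps": [{"x":0,"y":0.001,"z":0.005,"ax":0,"ay":0,"az":0,"claw":0.04},{"x":0,"y":0,"z":0,"ax":0,"ay":0,"az":0,"claw":0.03},{"x":0,"y":0,"z":0,"ax":0,"ay":0,"az":0,"claw":0.0},{"x":0,"y":0,"z":0,"ax":0,"ay":0,"az":0,"claw":0.0},{"x":0,"y":0,"z":0,"ax":0,"ay":0,"az":0,"claw":0.0}], "grip_force": 45}}

```text
time_s: 9.92
ee_pos: [0.4978, -0.0703, 0.0968]
eef_rot: [3.136, 0.002, 1.724]
force: [-0.2, 0.6, -0.5]
grip_width: 0.0334
```

Request:
{"op": "step_arm", "data": {"steps": [{"x":0,"y":0,"z":0,"ax":0,"ay":0,"az":0,"claw":0.0},{"x":0,"y":0,"z":0,"ax":0,"ay":0,"az":0,"claw":0.0},{"x":0,"y":0,"z":0,"ax":0,"ay":0,"az":0,"claw":0.0}]}}

```text
time_s: 10.17
ee_pos: [0.4978, -0.0703, 0.097]
eef_rot: [3.136, 0.002, 1.724]
force: [0.5, 0.2, -0.5]
grip_width: 0.0175
```

```bash
python3 go.py .4965 -.0701 .096 98.75
```

```text
shift mm [ 0.4 -1.3  1. ] turn deg [0.32 0.09 0.04] after-turn shift [ 0.4 -1.2  1. ]
t 10.17 pos [ 0.4978 -0.0703  0.097 ] rot [1.7968e+02 9.0000e-02 9.8790e+01] F [ 0.5  0.2 -0.5] w 0.0175 q [-0.21  0.31  1.77  0.    1.05 -0.37]
```

Request:
{"op": "step_arm", "data": {"steps": [{"x":0,"y":0,"z":0,"ax":0,"ay":0,"az":0,"claw":0.0},{"x":0,"y":0,"z":0,"ax":0,"ay":0,"az":0,"claw":0.0}]}}

```text
time_s: 10.33
ee_pos: [0.4978, -0.0703, 0.097]
eef_rot: [3.136, 0.002, 1.724]
force: [0.6, 0.1, 0.2]
grip_width: 0.0178
```

```bash
python3 go.py .4965 -.0701 .096 98.75
```

```text
shift mm [ 0.4 -1.2  1. ] turn deg [0.31 0.09 0.03] after-turn shift [ 0.4 -1.2  1. ]
t 10.33 pos [ 0.4978 -0.0703  0.097 ] rot [1.7969e+02 9.0000e-02 9.8780e+01] F [0.6 0.1 0.2] w 0.0178 q [-0.21  0.31  1.77  0.    1.05 -0.37]
```

Request:
{"op": "step_arm", "data": {"steps": [{"x":0,"y":0,"z":-0.01,"ax":0,"ay":0,"az":0,"claw":0.0},{"x":0,"y":0,"z":-0.02,"ax":0,"ay":0,"az":0,"claw":0.0},{"x":0,"y":0,"z":-0.02,"ax":0,"ay":0,"az":0,"claw":0.0},{"x":0,"y":0,"z":-0.02,"ax":0,"ay":0,"az":0,"claw":0.0},{"x":0,"y":0,"z":-0.02,"ax":0,"ay":0,"az":0,"claw":0.0}]}}

```text
time_s: 10.75
ee_pos: [0.4933, -0.0694, 0.1857]
eef_rot: [-3.133, -0.004, 1.724]
force: [-0.1, 0.1, -5.8]
grip_width: 0.0176
```

```bash
python3 go.py .4965 -.0701 .096 98.75
```

```text
shift mm [-1.5  3.8 89.7] turn deg [-0.48 -0.22  0.04] after-turn shift [-1.2  3.  89.7]
t 10.75 pos [ 0.4933 -0.0694  0.1857] rot [-179.52   -0.22   98.79] F [-0.1  0.1 -5.8] w 0.0176 q [-0.21  0.21  1.68  0.    1.26 -0.37]
```

Request:
{"op": "step_arm", "data": {"steps": [{"x":0,"y":0,"z":-0.02,"ax":0,"ay":0,"az":0,"claw":0.0},{"x":0,"y":0,"z":-0.02,"ax":0,"ay":0,"az":0,"claw":0.0},{"x":0,"y":0,"z":-0.02,"ax":0,"ay":0,"az":0,"claw":0.0},{"x":0.01,"y":0,"z":-0.01,"ax":0,"ay":0,"az":0,"claw":0.0},{"x":0.02,"y":0,"z":0,"ax":0,"ay":0,"az":0,"claw":0.0}]}}

```text
time_s: 11.17
ee_pos: [0.4881, -0.0407, 0.2635]
eef_rot: [-3.134, -0.003, 1.721]
force: [-0.5, 0.3, -6.9]
grip_width: 0.0177
```

```bash
python3 go.py .5411 .2233 .25 99.24
```

```text
shift mm [253.   92.   13.5] turn deg [-0.45 -0.18 -0.62] after-turn shift [252.1  94.7  13.5]
t 11.17 pos [ 0.4881 -0.0407  0.2635] rot [-179.55   -0.18   98.62] F [-0.5  0.3 -6.9] w 0.0177 q [-0.16  0.13  1.59  0.    1.43 -0.31]
```

Request:
{"op": "step_arm", "data": {"steps": [{"x":0.025,"y":0.008,"z":0,"ax":-0.4,"ay":-0.1,"az":-0.6,"claw":0.0},{"x":0.03,"y":0.01,"z":0,"ax":0,"ay":0,"az":0,"claw":0.0},{"x":0.03,"y":0.012,"z":0,"ax":0,"ay":0,"az":0,"claw":0.0},{"x":0.03,"y":0.012,"z":0,"ax":0,"ay":0,"az":0,"claw":0.0},{"x":0.03,"y":0.012,"z":0,"ax":0,"ay":0,"az":0,"claw":0.0}]}}

```text
time_s: 11.58
ee_pos: [0.5154, 0.1175, 0.2639]
eef_rot: [-3.138, -0.002, 1.727]
force: [0.5, 0.1, -6.5]
grip_width: 0.0179
```

Request:
{"op": "step_arm", "data": {"steps": [{"x":0.03,"y":0.012,"z":0,"ax":0,"ay":0,"az":0,"claw":0.0},{"x":0.025,"y":0.01,"z":0,"ax":0,"ay":0,"az":0,"claw":0.0},{"x":0.02,"y":0.008,"z":0,"ax":0,"ay":0,"az":0,"claw":0.0},{"x":0.01,"y":0.004,"z":0,"ax":0,"ay":0,"az":0,"claw":0.0},{"x":0,"y":0,"z":0,"ax":0,"ay":0,"az":0,"claw":0.0}]}}

```text
time_s: 12.0
ee_pos: [0.5321, 0.2195, 0.2607]
eef_rot: [-3.13, -0.003, 1.733]
force: [-1.3, -0.2, -7.0]
grip_width: 0.0177
```

```bash
python3 go.py .5411 .2233 .25 99.24
```

```text
shift mm [ 2.3  9.6 10.6] turn deg [-0.67 -0.14  0.07] after-turn shift [ 2.4  9.5 10.7]
t 12.0 pos [0.5321 0.2195 0.2607] rot [-1.7933e+02 -1.4000e-01  9.9310e+01] F [-1.3 -0.2 -7. ] w 0.0177 q [0.33 0.33 1.35 0.   1.47 0.16]
```

Request:
{"op": "step_arm", "data": {"steps": [{"x":0.002,"y":0.009,"z":0.005,"ax":-0.9,"ay":-0.2,"az":0,"claw":0.0},{"x":0,"y":0,"z":0,"ax":0,"ay":0,"az":0,"claw":0.0},{"x":0,"y":0,"z":0,"ax":0,"ay":0,"az":0,"claw":0.0}]}}

```text
time_s: 12.25
ee_pos: [0.5404, 0.2225, 0.254]
eef_rot: [3.139, 0.002, 1.734]
force: [-0.7, -0.3, -6.3]
grip_width: 0.0179
```

```bash
python3 go.py .5411 .2233 .25 99.24;  python3 - <<'E'
from h import *
for n in ('scene','top'):
    p,d=vision.camera(n); np.savez(f'pics/{n}4.npz',p=p,d=d)
    c=p[110:300,270:470] if n=='scene' else p[170:340,150:350]
    cv2.imwrite(f'pics/{n}4.png',cv2.resize(c[:,:,::-1],None,fx=3,fy=3,interpolation=cv2.INTER_CUBIC))
E
```

```text
shift mm [0.7 0.8 4. ] turn deg [0.17 0.13 0.09] after-turn shift [0.7 0.8 4. ]
t 12.25 pos [0.5404 0.2225 0.254 ] rot [1.7983e+02 1.3000e-01 9.9330e+01] F [-0.7 -0.3 -6.3] w 0.0179 q [ 0.33  0.35  1.35 -0.    1.44  0.17]
```

View pics/scene4.png

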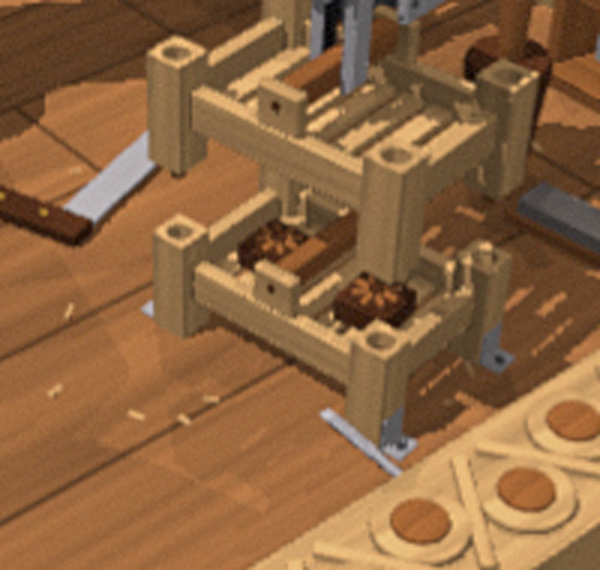

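View pics/top4.png

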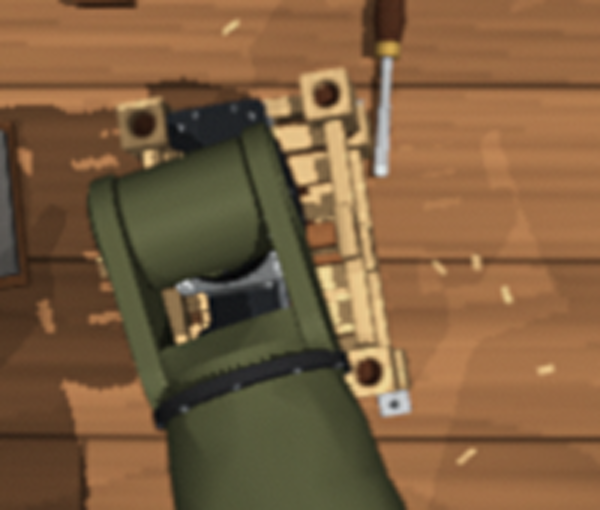

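```bash
cat > fit3.py <<'E'
from meas import *
def fitn(X,idx):
    M=np.array([[105,70],[105,-70],[-105,70],[-105,-70]])[idx]/1e3
    Mc=M.mean(0); D=X[:,:2]-X[:,:2].mean(0); m=M-Mc
    th=np.arctan2((m[:,0]*D[:,1]-m[:,1]*D[:,0]).sum(),(m*D).sum()); r=R.from_euler('z',th).as_matrix()[:2,:2]
    return X[:,:2].mean(0)-r@Mc,np.degrees(th),(D-m@r.T)*1e3
E
python3 - <<'E'
from fit3 import *
p=np.load('pics/top4.npz')['p'];P=vision.camera_params('top')
q,X=holes(p,P,[(197.7,210.3),(259,201),(272.7,293.3)],.273); print(q.round(1).tolist(),*fitn(X,[0,1,3]))
p=np.load('pics/scene4.npz')['p'];P=vision.camera_params('scene')
f=lambda L:[(x/3+270,y/3+110) for x,y in L]
q,X=holes(p,P,f([(510,75),(397,154),(178,53)]),.273); print(q.round(1).tolist(),*fitn(X,[0,1,3]))
q,X=holes(p,P,f([(378,340),(180,232)]),.1); print(q.round(1).tolist(),*fitn(X,[1,3]))
E
```

```text
[[196.7, 210.8], [258.4, 200.9], [267.4, 294.2]] [0.53994256 0.22840401] 7.172950920794203 [[-3.33800859 -1.22002185]
 [ 1.85199787 -1.29469098]
 [ 1.48601072  2.51471283]]
[[441.2, 135.2], [401.3, 161.4], [328.9, 128.1]] [0.54414784 0.22451908] 9.552158073164279 [[ 2.22722954  3.05156059]
 [-3.41675527 -1.42457107]
 [ 1.18952572 -1.62698951]]
[[394.3, 223.4], [329.7, 187.1]] [0.54331427 0.22260067] 8.16612878659045 [[-1.97079438 -0.28280665]
 [ 1.97079438  0.28280665]]
```

```bash
sed -i 's/def holes(p,P,approx,z):/def holes(p,P,approx,z,w=11):/; s/s=8; w=11;/s=8;/' meas.py
python3 - <<'E'
from fit3 import *
p=np.load('pics/top4.npz')['p'];P=vision.camera_params('top')
for w in (5,6,7):
  q,X=holes(p,P,[(197.4,210.3),(258.5,200.8),(272.5,293.2)],.273,w); print(q.round(1).tolist(),*fitn(X,[0,1,3]))
E
```

```text
[[196.8, 210.8], [258.4, 201.0], [272.3, 293.6]] [0.53963688 0.22327733] 9.237811141901505 [[-0.06212722  0.34871858]
 [-0.03054266 -0.36739789]
 [ 0.09266988  0.01867931]]
[[196.8, 210.8], [258.4, 200.9], [271.9, 293.5]] [0.53987003 0.2236816 ] 9.121502298274946 [[-0.38557545  0.22472596]
 [-0.01904007 -0.5226864 ]
 [ 0.40461552  0.29796044]]
[[196.7, 210.8], [258.4, 200.9], [271.2, 293.1]] [0.54021815 0.22440089] 8.907145407477513 [[-1.06509969 -0.10125165]
 [-0.17005415 -0.81297157]
 [ 1.23515384  0.91422322]]
```

Request:
{"op": "step_arm", "data": {"steps": [{"x":0,"y":0.001,"z":0.015,"ax":0,"ay":0,"az":0,"claw":0.0},{"x":0,"y":0,"z":0.02,"ax":0,"ay":0,"az":0,"claw":0.0},{"x":0,"y":0,"z":0.005,"ax":0,"ay":0,"az":0,"claw":0.0},{"x":0,"y":0,"z":0,"ax":0,"ay":0,"az":0,"claw":0.0}]}}

```text
time_s: 12.68
ee_pos: [0.5422, 0.22, 0.215]
eef_rot: [3.136, 0.002, 1.73]
force: [0.7, 0.2, -6.4]
grip_width: 0.0173
```

```bash
python3 go.py .5416 .2225 .2 99.24
```

```text
shift mm [ 2.6 -0.3 15. ] turn deg [ 0.34  0.11 -0.14] after-turn shift [ 2.6 -0.2 15. ]
t 12.68 pos [0.5422 0.22   0.215 ] rot [1.7966e+02 1.1000e-01 9.9100e+01] F [ 0.7  0.2 -6.4] w 0.0173 q [ 0.32  0.37  1.41 -0.    1.36  0.17]
```

Orientation matches the grasp one. Correct and creep down to just above the sockets.

Request:
{"op": "step_arm", "data": {"steps": [{"x":0.003,"y":0,"z":0.006,"ax":0,"ay":0,"az":0,"claw":0.0},{"x":0,"y":0,"z":0.003,"ax":0,"ay":0,"az":0,"claw":0.0},{"x":0,"y":0,"z":0,"ax":0,"ay":0,"az":0,"claw":0.0}]}}

```text
time_s: 12.93
ee_pos: [0.5423, 0.2226, 0.2073]
eef_rot: [3.134, 0.002, 1.728]
force: [0.6, 0.2, -6.5]
grip_width: 0.0179
```

```bash
python3 go.py .5416 .2225 .2 99.24;  python3 - <<'E'
from fit3 import *
for n in ('scene','top'):
    p,d=vision.camera(n); np.savez(f'pics/{n}5.npz',p=p,d=d)
    c=p[110:300,270:470] if n=='scene' else p[170:340,150:350]
    cv2.imwrite(f'pics/{n}5.png',cv2.resize(c[:,:,::-1],None,fx=3,fy=3,interpolation=cv2.INTER_CUBIC))
from station import ctrl
z=ctrl.get_obs()['ee_pos'][2]+.019
P=vision.camera_params('top'); b=np.array([.5411,.2233]); r=R.from_euler('z',9.24,degrees=True).as_matrix()[:2,:2]
M=np.array([[.105,.07],[.105,-.07],[-.105,-.07]])
ap=proj(P,np.c_[M@r.T+b,np.full(3,z)]); print(ap)
for w in (5,6): q,X=holes(p,P,ap,z,w); print(q.round(1).tolist(),*fitn(X,[0,1,3]))
E
```

```text
shift mm [ 0.  -0.7  7.3] turn deg [ 0.45  0.09 -0.21] after-turn shift [ 0.  -0.7  7.3]
t 12.93 pos [0.5423 0.2226 0.2073] rot [1.7955e+02 9.0000e-02 9.9030e+01] F [ 0.6  0.2 -6.5] w 0.0179 q [ 0.33  0.38  1.42 -0.    1.34  0.17]
[[200.94824451 213.15453478]
 [260.1788187  203.64546398]
 [273.81373876 293.21009884]]
[[200.9, 212.9], [260.4, 203.6], [273.5, 293.1]] [0.54152563 0.2235518 ] 9.020417434123862 [[-0.16975822  0.29828681]
 [-0.01392108 -0.40904937]
 [ 0.1836793   0.11076255]]
[[200.8, 212.9], [260.4, 203.5], [273.2, 293.0]] [0.54162154 0.22388095] 8.932316930401122 [[-0.39145093  0.30225625]
 [ 0.06176128 -0.58337093]
 [ 0.32968965  0.28111468]]
```

View pics/scene5.png

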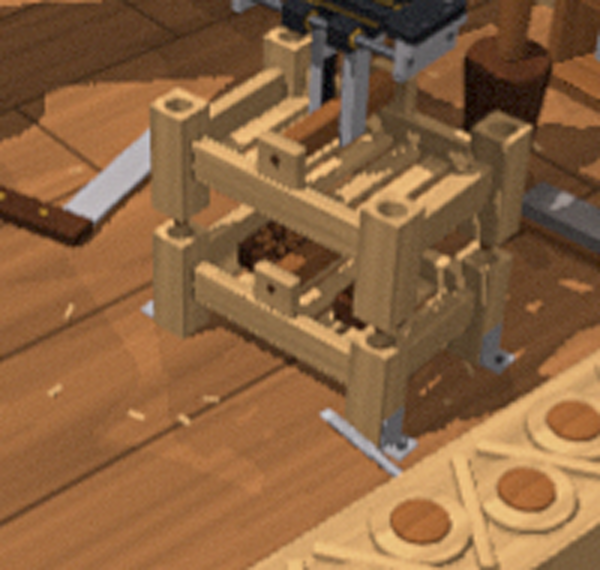

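View pics/top5.png

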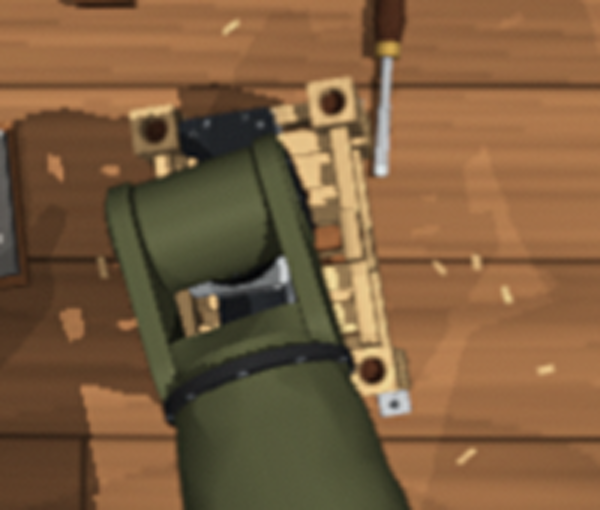

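Scene view: feet hang just above the sockets (crop 180,225; 385,335; 490,250). Top fit is within 0.5 mm and 0.25° of the base. Lower gently.

Request:
{"op": "step_arm", "data": {"steps": [{"x":0,"y":-0.0005,"z":0.004,"ax":0,"ay":0,"az":-0.2,"claw":0.0},{"x":0,"y":0,"z":0.003,"ax":0,"ay":0,"az":0,"claw":0.0},{"x":0,"y":0,"z":0.003,"ax":0,"ay":0,"az":0,"claw":0.0},{"x":0,"y":0,"z":0,"ax":0,"ay":0,"az":0,"claw":0.0}]}}

```text
time_s: 13.37
ee_pos: [0.5423, 0.2228, 0.198]
eef_rot: [3.131, 0.001, 1.733]
force: [0.2, 0.3, -6.5]
grip_width: 0.0177
```

```bash
python3 go.py .5416 .2225 .181 99.24
```

```text
shift mm [-0.2 -0.9 17. ] turn deg [0.58 0.06 0.03] after-turn shift [-0.2 -0.7 17. ]
t 13.37 pos [0.5423 0.2228 0.198 ] rot [1.7942e+02 6.0000e-02 9.9270e+01] F [ 0.2  0.3 -6.5] w 0.0177 q [ 0.33  0.38  1.43 -0.    1.32  0.17]
```

Request:
{"op": "step_arm", "data": {"steps": [{"x":0,"y":-0.0007,"z":0.004,"ax":0.3,"ay":0,"az":0,"claw":0.0},{"x":0,"y":0,"z":0.003,"ax":0,"ay":0,"az":0,"claw":0.0},{"x":0,"y":0,"z":0,"ax":0,"ay":0,"az":0,"claw":0.0}]}}

```text
time_s: 13.62
ee_pos: [0.5415, 0.2227, 0.1902]
eef_rot: [3.137, 0.001, 1.733]
force: [1.4, -0.7, -5.9]
grip_width: 0.0175
```

```bash
python3 go.py .5416 .2225 .181 99.24
```

```text
shift mm [-0.2 -0.   9.2] turn deg [0.25 0.06 0.03] after-turn shift [-0.2  0.   9.2]
t 13.62 pos [0.5415 0.2227 0.1902] rot [1.7975e+02 6.0000e-02 9.9270e+01] F [ 1.4 -0.7 -5.9] w 0.0175 q [ 0.33  0.39  1.44 -0.    1.31  0.17]
```

Feet are 6 mm into the sockets with no contact force. Continue.

Request:
{"op": "step_arm", "data": {"steps": [{"x":0,"y":0,"z":0.003,"ax":0,"ay":0,"az":0,"claw":0.0},{"x":0,"y":0,"z":0.003,"ax":0,"ay":0,"az":0,"claw":0.0},{"x":0,"y":0,"z":0,"ax":0,"ay":0,"az":0,"claw":0.0}]}}

```text
time_s: 13.87
ee_pos: [0.5416, 0.2227, 0.1834]
eef_rot: [3.138, 0.001, 1.733]
force: [0.4, 0.4, -7.4]
grip_width: 0.0179
```

```bash
python3 go.py .5416 .2225 .181 99.24
```

```text
shift mm [-0.2  0.   2.4] turn deg [0.23 0.07 0.03] after-turn shift [-0.2  0.   2.4]
t 13.87 pos [0.5416 0.2227 0.1834] rot [1.7977e+02 7.0000e-02 9.9270e+01] F [ 0.4  0.4 -7.4] w 0.0179 q [ 0.33  0.39  1.45 -0.    1.3   0.17]
```

Request:
{"op": "step_arm", "data": {"steps": [{"x":0,"y":0,"z":0.0015,"ax":0,"ay":0,"az":0,"claw":0.0},{"x":0,"y":0,"z":0.001,"ax":0,"ay":0,"az":0,"claw":0.0},{"x":0,"y":0,"z":0.001,"ax":0,"ay":0,"az":0,"claw":0.0}]}}

```text
time_s: 14.12
ee_pos: [0.5417, 0.2227, 0.181]
eef_rot: [3.137, 0.001, 1.733]
force: [-7.4, -3.4, 11.5]
grip_width: 0.0174
```

```bash
python3 go.py .5416 .2225 .181 99.24
```

```text
shift mm [-0.2 -0.1  0. ] turn deg [0.28 0.06 0.03] after-turn shift [-0.2 -0.1  0. ]
t 14.12 pos [0.5417 0.2227 0.181 ] rot [1.7972e+02 6.0000e-02 9.9270e+01] F [-7.4 -3.4 11.5] w 0.0174 q [ 0.33  0.4   1.45 -0.    1.29  0.17]
```

Request:
{"op": "step_arm", "data": {"steps": [{"x":0,"y":0,"z":0,"ax":0,"ay":0,"az":0,"claw":0.02},{"x":0,"y":0,"z":0,"ax":0,"ay":0,"az":0,"claw":0.05},{"x":0,"y":0,"z":0,"ax":0,"ay":0,"az":0,"claw":0.05},{"x":0,"y":0,"z":0,"ax":0,"ay":0,"az":0,"claw":0.05},{"x":0,"y":0,"z":0,"ax":0,"ay":0,"az":0,"claw":0.05}]}}

```text
time_s: 14.53
ee_pos: [0.5432, 0.2232, 0.184]
eef_rot: [3.13, -0.0, 1.733]
force: [0.4, 0.6, -1.0]
grip_width: 0.0434
```

Request:
{"op": "step_arm", "data": {"steps": [{"x":0,"y":0,"z":-0.01,"ax":0,"ay":0,"az":0,"claw":0.05},{"x":0,"y":0,"z":-0.02,"ax":0,"ay":0,"az":0,"claw":0.05},{"x":0,"y":0,"z":-0.03,"ax":0,"ay":0,"az":0,"claw":0.05},{"x":0,"y":0,"z":-0.04,"ax":0,"ay":0,"az":0,"claw":0.05},{"x":0,"y":0,"z":-0.02,"ax":0,"ay":0,"az":0,"claw":0.05}]}}

```text
time_s: 14.95
ee_pos: [0.5402, 0.2224, 0.3063]
eef_rot: [3.138, 0.001, 1.733]
force: [0.6, 0.7, 1.1]
grip_width: 0.0497
```

Request:
{"op": "step_arm", "data": {"steps": [{"x":-0.03,"y":0,"z":0,"ax":0,"ay":0,"az":0,"claw":0.05},{"x":-0.04,"y":0,"z":0,"ax":0,"ay":0,"az":0,"claw":0.05},{"x":-0.04,"y":0,"z":0,"ax":0,"ay":0,"az":0,"claw":0.05},{"x":-0.04,"y":0,"z":0,"ax":0,"ay":0,"az":0,"claw":0.05},{"x":-0.04,"y":0,"z":0,"ax":0,"ay":0,"az":0,"claw":0.05}]}}

```text
time_s: 15.37
ee_pos: [0.5719, 0.0354, 0.318]
eef_rot: [3.124, -0.0, 1.744]
force: [1.1, 0.6, 0.8]
grip_width: 0.0503
```

Request:
{"op": "step_arm", "data": {"steps": [{"x":-0.04,"y":0,"z":0,"ax":0,"ay":0,"az":0,"claw":0.05},{"x":-0.03,"y":0,"z":0,"ax":0,"ay":0,"az":0,"claw":0.05},{"x":0,"y":0,"z":0,"ax":0,"ay":0,"az":0,"claw":0.05},{"x":0,"y":0,"z":0,"ax":0,"ay":0,"az":0,"claw":0.05}]}}

```text
time_s: 15.7
ee_pos: [0.584, -0.0444, 0.3214]
eef_rot: [3.121, 0.001, 1.736]
force: [-1.0, 0.1, 0.1]
grip_width: 0.0503
```

Run:
```python
from fit3 import *
for n in ('scene','top'):
    p,d=vision.camera(n); np.savez(f'pics/{n}6.npz',p=p,d=d)
    cv2.imwrite(f'pics/{n}6.png',p[:,:,::-1])
    if n=='scene': cv2.imwrite('pics/c6.png',cv2.resize(p[110:300,270:470,::-1],None,fx=3,fy=3,interpolation=cv2.INTER_CUBIC))
z=.2
P=vision.camera_params('top'); b=np.array([.5411,.2233]); r=R.from_euler('z',9.24,degrees=True).as_matrix()[:2,:2]
M=np.array([[.105,.07],[.105,-.07],[-.105,.07],[-.105,-.07]])
ap=proj(P,np.c_[M@r.T+b,[z if 0 else .2-.016+.016]*4]); print(ap)
for w in (6,8): q,X=holes(p,P,ap,.2,w); c,t,e=frame(X); print(q.round(1).tolist(),c,np.degrees(t),e*1e3)
C=cloud(P,d)
for u,v in q: 
    k=C[int(v)-7:int(v)+8,int(u)-7:int(u)+8,2]; k=k[(k>.16)&(k<.23)]; print(np.median(k),len(k))
from station import ctrl; o=ctrl.get_obs(); print(o['time_s'],o['ee_pos'],o['force'])
```

```text
[[203.13489317 214.79812737]
 [261.2356857  205.47776296]
 [215.65198336 302.59777668]
 [274.62338253 293.31112636]]
[[203.2, 214.9], [260.9, 205.6], [215.5, 302.5], [274.7, 293.4]] [0.54094669 0.2234696 ] 9.263634745569737 [[-0.17318155 -0.48095667]
 [-0.10965126  0.5290077 ]
 [ 0.35235812  0.24857199]
 [-0.06952531 -0.29662302]]
[[203.2, 214.9], [260.9, 205.5], [215.5, 302.5], [274.7, 293.4]] [0.54098014 0.22350619] 9.260532690539192 [[-0.18099434 -0.48675574]
 [-0.0442207   0.51977656]
 [ 0.32093639  0.27007757]
 [-0.09572135 -0.30309838]]
0.1986965289438687 210
0.19774050046518976 206
0.19785065122318013 211
0.1984914591885938 209
15.8 [ 0.58395379 -0.0430716   0.3213126 ] [ 0.31727631 -0.22378269 -0.6564045 ]
```

View pics/c6.png

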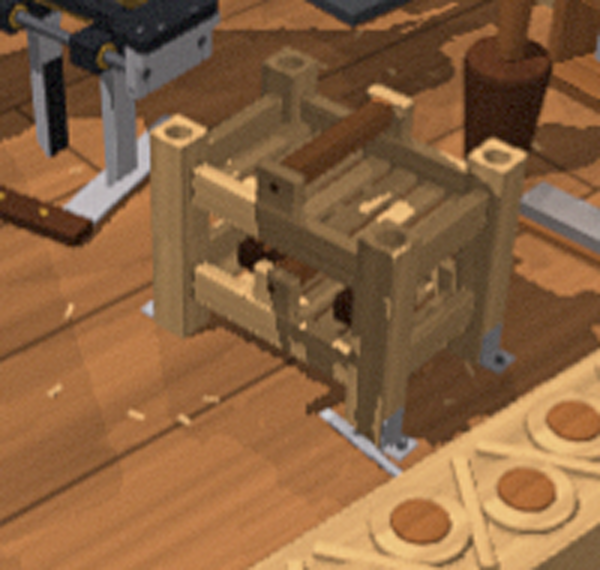

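View pics/top6.png

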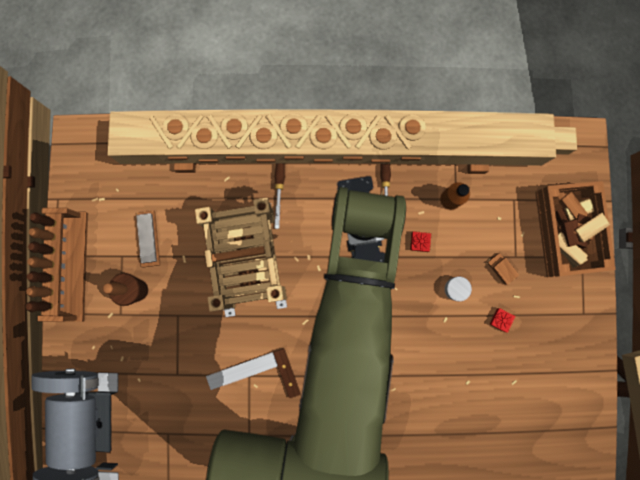

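The pictures show the stack closed at all posts with no gaps (scene crop 180,235; 385,340; 490,255) and post tops at about 198 mm on all four corners. It is centred within 0.3 mm, both blocks are inside, the bystanders have not moved and the arm is clear.

Request:
{"op": "step_arm", "data": {"steps": [{"x":0,"y":0,"z":0,"ax":0,"ay":0,"az":0,"claw":0.05},{"x":0,"y":0,"z":0,"ax":0,"ay":0,"az":0,"claw":0.05},{"x":0,"y":0,"z":0,"ax":0,"ay":0,"az":0,"claw":0.05}]}}

```text
time_s: 16.05
ee_pos: [0.5838, -0.0399, 0.3221]
eef_rot: [3.12, 0.001, 1.742]
force: [0.4, 0.2, 0.5]
grip_width: 0.0502
```

```bash
python3 -c "
from station import ticket
print(ticket.hand_in())"
```

```text
the job is handed in; nothing more can be done
None
```

I put the dark rosette block carved face up in the empty bay. Then I carried the loose frame over by its bar, lowered it into the sockets, let go and moved the arm clear. I handed in at about 16 s, and no verdict was reported.

**Last checks:**
- **Position:** the top-view fit puts the upper frame within 0.3 mm and 0.03° of the base frame.
- **Height:** the four post tops read 197.7–198.7 mm, against a nominal 200 mm. That is level to about 1 mm and about 2 mm low, which is within the camera calibration error. The tool height when the frame seated was 181 mm, exactly as predicted.
- **Other items:** both blocks are in their bays. By eye, the pictures show no bystander or red look-alike moved.

**Disagreement:** the side-view hole fits were noisier than the top view, by 2–5 mm. I relied on the top view and used the side view only as a rough check.

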